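Pair the planed rails with their marked mates

ROBOT

A 7-joint arm with a two-finger parallel gripper is mounted at the origin on the work surface. World frame = base frame: x ahead of the robot, y to its left, z up, the work surface at z = 0. Lengths are in m, angles in rad, forces in N, time in s.
With the tool pointing down it reaches from about 0.425 to 0.875 m from the base axis. Payload 8.4 kg.
Tool frame: the origin (TCP) lies between the finger pads; the fingertips stand 11 mm ahead of it and the grasp point (between the pads) lies 8 mm behind it; z points along the fingers, y is the line along which they close (so a half turn about z gives the same grasp; the last joint's range is limited). The gripper opens to 85 mm and grips with 20 to 120 N. Pads are 22 mm wide; open, the fingers measure 114 mm over their backs; the gripper's body (76 mm by 85 mm) begins 54 mm behind the grasp point. The pads swing forward as they close: fully open they stand 13 mm farther back than shut.
Start: joints at [-0.099, 0.333, 0.04, 1.465, -0.013, 1.343, -0.059], TCP at [0.65, -0, 0.242] pointing down, gripper open.
Joint ranges: [-2.58, 2.58], [-0.38, 2.09], [-1.3, 1.39], [0.25, 2.4], [-1.5, 4.64], [0.08, 2.09], [-2.65, 2.65]. Speed limits (rad/s): [2.22, 2.22, 2.79, 2.79, 3.14, 3.14, 3.14].

INTERFACE

Orientations are given as a rotation vector (axis times angle).
In Python, from bench import monitor, cams, job gives the robot as it stands.
- The arm moves only by the tool move_arm, never from a script. Its argument "steps" is a list of rows, each a list of 7 numbers: the finger opening in m, from 0 to 0.0854, then the shift along the tool's x, y, z in m, then the turn, a rotation vector about the tool's x, y, z in rad. A call has 1 to 10 rows; each row shifts and turns the commanded pose from where the row before left it, along the tool's axes as they then stand; what a row does not reach is not made up. A row lasts 1/8 s, in which the tool goes at most 62.5 mm and 10.7 degrees, less where a joint would pass 70% of its speed; a pose out of reach is approached as far as the arm can. A call is refused whole if a number of a shift passes 0.0625 or a number of a turn 0.188, either way. A call with a gripper value outside its range is refused whole. The fingers move at their own pace and stop on an object; the grip force is fixed at half the most. Time passes only in rows, so rows that do not move let the fingers close. It gives the time, the measured TCP pose, the force, the opening and the grip force at its end, in the units of the state.
- monitor.read_state(): the state, without advancing time (a new reading comes with each control period).
- cams.read_camera(name): name is "scene" or "side" or "wrist"; returns a dict with "frame" (420x560x3 uint8, red, green, blue), "z_map" (420x560 float32, m along the optical axis (not along the pixel's ray), 0 where there is no reading), "fov_y" (degrees; the focal length in pixels is half the picture's height over the tangent of half this angle, whatever the lens; pixels are square), "cx", "cy" (the principal point, pixels), "eye" and "orientation" of the camera in the world. Camera axes: x right, y down, z forward; pixel columns grow to the right and rows downward; lengths in m; the calibration is good to about 2 mm. A picture is of the moment at which its call begins.
- job.finish_job(): hands the job in; it is judged then, once.
Trained networks look in the newest picture that a camera, given by its name, has taken for a name from the list of things; names that differ only in an ending like _2 or _b are one class to them, and where a whole thing is asked for, a point or a joint stands for the part that bears it (a point fixed in the world has none). Each returns a list of dicts, best first, with "confidence" (0 to 1); they miss things now and then, are a little off and sometimes report something else, mostly with a low value. They report only what shows in the picture. A call takes as long as a camera call.
- cams.silhouettes(camera, thing): "mask" (420x560 bool, what is visible of it) and "bbox" ([left, top, right, bottom] in pixels, round what is visible of it).
The state is a dict: "time_s": time; "joints": joint angles; "joint_velocities": joint speeds; "joint_torque": joint torques, N m; "ee_pos": TCP position; "tool_rot": TCP orientation; "contact_force": force on the tool from outside, world axes, zero at the start; "moment": the same for the moment, N m; "gripper_width": opening from 0.0 (shut) to 1.0 (fully open); "finger_force": force on a finger pad.
Only numpy, scipy, OpenCV 4.12 (cv2) and the standard library are available. Lean on these libraries where they do the work, as an engineer would, in place of code of your own. Each camera call takes 0.05 s, during which the arm holds its last target. There are 200 camera calls.

TASK

The four plain rails on the green outfeed rack have just been planed; move the row across to the pale marking rack so that it matches the row of marked rails there, setting each one gently (not dropped) and squarely on top of the pencil-marked rail of the same wood, right way up, with ends and edges in line so that the marks can be carried across from one to the other. Do not shift the marked rails from their places, and leave the try square and the hand plane where they are.

Things in the scene. Friction and masses are not known exactly. Their poses are not given: they have to be found in the camera images.
- rail_walnut: Plain loose planed rail of dark brown walnut, 190 x 32 x 42 mm (long, wide, high), 0.13 to 0.22 kg. Origin: centre of its underside; x along it (either way round is the same), y across, z up. Starts in any bay of the green-painted outfeed rack, underside 40 mm above the bench. Both racks are fixed and alike: two cross bearers 30 mm wide, 40 mm high, under the rails 64 mm either side of their middle; the middle is open below.
- rail_padauk: Plain loose planed rail of orange-red padauk, 190 x 32 x 42 mm (long, wide, high), 0.13 to 0.22 kg. Origin: centre of its underside; x along it (either way round is the same), y across, z up. Starts in any bay of the green-painted outfeed rack, underside 40 mm above the bench. The four bays of a rack are 72 mm apart, which leaves about 40 mm free between neighbouring rails, less a little where they lie askew.
- rail_maple: Plain loose planed rail of pale cream maple, 190 x 32 x 42 mm (long, wide, high), 0.13 to 0.22 kg. Origin: centre of its underside; x along it (either way round is the same), y across, z up. Starts in any bay of the green-painted outfeed rack, underside 40 mm above the bench. The racks lie side by side, rails pointing roughly away from the robot; which rack is left and which right varies.
- rail_purpleheart: Plain loose planed rail of purple purpleheart, 190 x 32 x 42 mm (long, wide, high), 0.13 to 0.22 kg. Origin: centre of its underside; x along it (either way round is the same), y across, z up. Starts in any bay of the green-painted outfeed rack, underside 40 mm above the bench. It may lie up to 12 mm out along its bay and slightly askew.
- mate_walnut: Pencil-marked rail of dark brown walnut (thin lines squared round it), loose, 190 x 32 x 42 mm. Origin: centre of its underside; x along, y across, z up. In any bay of the pale plywood marking rack, underside 40 mm, top 82 mm above the bench. Round 10 mm pins stand on both racks' bearers midway between bays, to 85 mm above the bench, 64 mm along from the rails' middle.
- mate_padauk: Pencil-marked rail of orange-red padauk (thin lines squared round it), loose, 190 x 32 x 42 mm. Origin: centre of its underside; x along, y across, z up. In any bay of the pale plywood marking rack, underside 40 mm, top 82 mm above the bench.
- mate_maple: Pencil-marked rail of pale cream maple (thin lines squared round it), loose, 190 x 32 x 42 mm. Origin: centre of its underside; x along, y across, z up. In any bay of the pale plywood marking rack, underside 40 mm, top 82 mm above the bench.
- mate_purpleheart: Pencil-marked rail of purple purpleheart (thin lines squared round it), loose, 190 x 32 x 42 mm. Origin: centre of its underside; x along, y across, z up. In any bay of the pale plywood marking rack, underside 40 mm, top 82 mm above the bench. No pins stand beside the middle of a rail.
- try_square: Try square lying flat on the bench, a bystander: dark wooden stock 18 x 130 x 16 mm along y, steel blade 160 x 34 x 3 mm along +x. Origin: under the middle of the stock.
- wood_plane: Wooden hand plane standing on the bench, a bystander: block 56 x 230 x 42 mm along y, cross handle 150 mm along x, blade rising to about 85 mm. Origin: under the middle of the block.

How it is judged:
By the outcome, as a careful person would: the job done as asked, in the order asked, and still so for the second after the job is handed in, with the robot touching nothing.
It also fails if it takes over 125 s, if anything falls off the work surface, if the arm or the gripper's body presses on something with over 40 N, if the wrist force passes 120 N, or if a joint passes its speed limit or range.

## Working session

There is one attempt and no reset: what is moved stays moved. The work goes in short steps, Python scripts to look and compute and a tool call to move; the robot and the scene stay as the last step left them, time stands still between calls to the robot, and variables do not carry over. Pictures are saved under pics/ and viewed, at most 14 in all, crops included, and the job is handed in when it is done.

Besides the shell and the picture viewer there is one more tool, called after "Call:" as a command line: name --pt "numbers of a row" for each row, then --argument value for the rest. move_arm: Moves the arm, as the interface text tells. Its arguments: {"type":"object","properties":{"steps":{"type":"array"}},"required":["steps"]}

```bash
mkdir -p pics; ls
cat > h.py <<'E'
import numpy as np, cv2
from scipy.spatial.transform import Rotation as R
from bench import monitor, cams, job
def cloud(c):
    z=c["z_map"]; H,W=z.shape; f=H/2/np.tan(np.radians(c["fov_y"])/2)
    v,u=np.mgrid[:H,:W]; p=np.dstack([(u-c["cx"])/f*z,(v-c["cy"])/f*z,z])
    o=np.asarray(c["orientation"],float)
    M=o if o.shape==(3,3) else R.from_rotvec(o).as_matrix() if o.size==3 else None
    return p@M.T+np.asarray(c["eye"])
def save(c,n): cv2.imwrite(f"pics/{n}.png",c["frame"][:,:,::-1])
E
python3 - <<'E'
from h import *
s=monitor.read_state(); print(s)
for n in("scene","wrist"):
    c=cams.read_camera(n); save(c,n+"0"); print(n,c["eye"],c["orientation"],c["fov_y"],c["cx"],c["cy"])
E
```

```text
pics
{'time_s': 0.0, 'joints': array([-0.0992236 ,  0.3339359 ,  0.03985199,  1.46630371, -0.01337216,
        1.34329797, -0.05848926]), 'joint_velocities': array([ 0.00017439,  0.00029748,  0.00072106,  0.00055551, -0.00110107,
        0.00118481, -0.00082433]), 'joint_torque': array([ 4.63630895e-04, -6.58554840e+01,  1.36586554e+00, -4.05554795e+01,
        1.68904377e-02,  1.27170872e-02, -1.99809978e-05]), 'ee_pos': array([ 6.49546864e-01, -9.44721360e-06,  2.41388929e-01]), 'tool_rot': array([-2.22062282e+00, -2.22071965e+00,  2.00830549e-03]), 'contact_force': array([-0.76116506,  0.32537884,  0.13713465]), 'moment': array([ 0.02171977, -0.00968191,  0.01228641]), 'finger_force': 0.0, 'gripper_width': 1.0044810985314996}
scene [ 0.93254879 -0.51938113  0.79497517] [-2.38891189 -0.67635706  0.25336172] 52.02975948605981 268.0400099463062 207.81913518965888
wrist [0.65015325 0.08152268 0.37409028] [ 2.81781290e+00 -1.21233777e-03 -2.27556319e-03] 61.53996470071704 271.2576711785302 206.38861765557215
```

View pics/scene0.png

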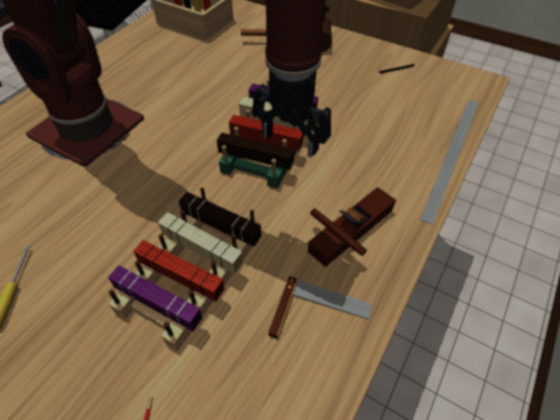

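```bash
cat >> h.py <<'E'
def rails(c,zlo,zhi,names):
    P=cloud(c); out={}
    for n in names:
        ds=cams.silhouettes(CN[0],n)
        for d in ds[:3]:
            m=d["mask"]&(P[...,2]>zlo)&(P[...,2]<zhi)&(c["z_map"]>0)
            m=cv2.erode(m.astype(np.uint8),np.ones((3,3)))>0
            if m.sum()<60: print(n,round(d["confidence"],2),"few",m.sum(),d["bbox"]);continue
            q=P[m][:,:2].astype(np.float32); r=cv2.minAreaRect(q)
            b=cv2.boxPoints(r); e=b[1]-b[0];g=b[2]-b[1]
            L=e if np.hypot(*e)>np.hypot(*g) else g
            a=np.degrees(np.arctan2(L[1],L[0])); a=(a+90)%180-90
            print(n,round(d["confidence"],2),np.round(r[0],4),np.round(sorted(r[1]),3),"yaw",round(a,1),"z",np.round(np.median(P[m][:,2]),4),m.sum(),d["bbox"])
CN=["scene"]
NW=[p+w for p in("rail_","mate_") for w in("walnut","padauk","maple","purpleheart")]
E
python3 - <<'E'
from h import *
c=cams.read_camera("scene"); rails(c,.07,.095,NW)
for n in("try_square","wood_plane"):
    for d in cams.silhouettes("scene",n)[:1]:
        q=cloud(c)[d["mask"]]; print(n,d["confidence"],q.min(0),q.max(0))
E
```

```text
rail_walnut 0.86 [0.4961 0.1098] [0.032 0.185] yaw 12.8 z 0.0832 761 [215.4, 134.1, 296.5, 170.2]
rail_walnut 0.74 [0.4823 0.1805] [0.032 0.186] yaw 11.7 z 0.0831 543 [229.2, 115.2, 303.4, 150.3]
rail_padauk 0.91 [0.4823 0.1805] [0.032 0.186] yaw 11.7 z 0.083 543 [230.7, 115.8, 305.2, 150.3]
rail_maple 0.68 few 0 [268.7, 275.9, 372.2, 338.8]
rail_maple 0.66 [0.4105 0.2415] [0.03  0.078] yaw 6.3 z 0.083 109 [243.1, 98.7, 306.6, 130.7]
rail_purpleheart 0.65 few 44 [246.6, 83.1, 318.8, 107.8]
mate_walnut 0.56 [ 0.5434 -0.1041] [0.031 0.188] yaw 1.9 z 0.0836 1063 [178.4, 190.8, 264.3, 248.7]
mate_padauk 0.81 [ 0.5495 -0.2499] [0.03  0.187] yaw 3.3 z 0.0837 1291 [136.7, 242.3, 224.9, 299.3]
mate_maple 0.81 [ 0.5457 -0.1755] [0.03  0.186] yaw -0.1 z 0.0837 1145 [160.5, 211.7, 241.9, 273.1]
mate_purpleheart 0.84 [ 0.5481 -0.3187] [0.03 0.19] yaw 3.0 z 0.0838 1445 [108.6, 263.0, 204.1, 329.4]
try_square 0.64 [ 0.72270954 -0.51938113 -0.00240656] [ 0.93254879 -0.08391188  0.79497517]
wood_plane 0.42 [ 3.17648649e-01 -5.19381135e-01 -2.91912911e-04] [0.93254879 0.2924327  0.79497517]
```

The view shows the green rack on the robot's left at about (260,130), holding walnut, padauk, maple and purpleheart from near to far in the picture. The marking rack is on the right at about (185,260), with walnut, maple, padauk and purpleheart. I'll turn the tool across the rails and go above the green rack.

Call:
move_arm --pt "0.0854 0 0 -0.01 0 0 0.17" --pt "0.0854 0 0 -0.01 0 0 0.17" --pt "0.0854 0 0 -0.01 0 0 0.17" --pt "0.0854 0 0 -0.01 0 0 0.17" --pt "0.0854 0 0 -0.01 0 0 0.17" --pt "0.0854 0 0 -0.01 0 0 0.17" --pt "0.0854 0 0 -0.01 0 0 0.17" --pt "0.0854 0 0 -0.01 0 0 0.17"

```text
time_s: 1.65
ee_pos: [0.65, 0.0, 0.3227]
tool_rot: [-3.125, -0.322, -0.0]
contact_force: [0.1, 0.7, 0.5]
gripper_width: 1.001
finger_force: 0.0
```

Call:
move_arm --pt "0.0854 -0.02 -0.047 0 0 0 0" --pt "0.0854 -0.02 -0.047 0 0 0 0" --pt "0.0854 -0.02 -0.047 0 0 0 0" --pt "0.0854 -0.02 -0.047 0 0 0 0" --pt "0.0854 -0.02 -0.047 0 0 0 0" --pt "0.05 0 0 0 0 0 0" --pt "0.05 0 0 0 0 0 0" --pt "0.05 0 0 0 0 0 0"

```text
time_s: 2.65
ee_pos: [0.5038, 0.2075, 0.3223]
tool_rot: [3.124, 0.327, 0.0]
contact_force: [0.4, -0.1, 0.4]
gripper_width: 0.584
finger_force: 0.0
```

Run:
```python
from h import *
import h; h.CN[0]="wrist"
c=cams.read_camera("wrist"); save(c,"wristA"); rails(c,.07,.095,NW[:4])
s=monitor.read_state(); print(s["time_s"],s["ee_pos"],s["joints"],s["gripper_width"]); print(R.from_rotvec(s["tool_rot"]).as_matrix().round(3))
```

```text
rail_walnut 0.66 [0.4934 0.1121] [0.031 0.188] yaw 12.5 z 0.0832 4438 [329.7, 105.5, 375.3, 272.1]
rail_padauk 0.59 [0.4798 0.1817] [0.03  0.188] yaw 12.0 z 0.0832 4295 [275.4, 104.6, 303.7, 270.9]
rail_maple 0.73 [0.4624 0.2541] [0.031 0.187] yaw 10.5 z 0.083 4328 [204.4, 105.8, 237.1, 276.3]
rail_maple 0.25 [0.4934 0.1121] [0.031 0.188] yaw 12.5 z 0.0832 4455 [329.8, 105.3, 375.8, 274.7]
rail_purpleheart 0.87 [0.4486 0.3196] [0.031 0.188] yaw 12.2 z 0.0829 4716 [132.8, 105.8, 195.2, 275.2]
rail_purpleheart 0.53 [ 0.5286 -0.1017] [0.032 0.162] yaw 2.1 z 0.0831 3283 [488.7, 100.3, 559.1, 271.9]
2.9 [0.50333695 0.20834816 0.32223602] [-0.53577572  0.0873898   0.06649193  1.59937214 -0.00584449  1.45520418
 -1.82994944] 0.58681311381158
[[ 0.978  0.208 -0.   ]
 [ 0.208 -0.978 -0.   ]
 [-0.     0.    -1.   ]]
```

View pics/wristA.png

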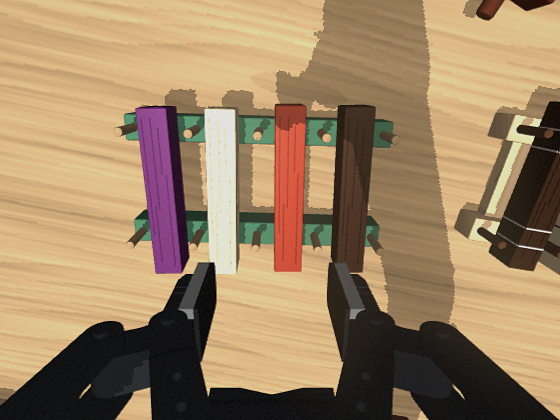

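From above, the rails run left to right as purple (160,190), maple (221,190), padauk (290,188) and walnut (355,188). All tops are at 83 mm and the sizes come out right. I'll pick purpleheart first, so nothing is carried over stacked rails later.

Call:
move_arm --pt "0.05 -0.0101 -0.0401 0 0 0 0" --pt "0.05 -0.0101 -0.0401 0 0 0 0" --pt "0.05 -0.0101 -0.0401 0 0 0 0" --pt "0.05 0 0 0.04 0 0 0" --pt "0.05 0 0 0.05 0 0 0" --pt "0.05 0 0 0.05 0 0 0" --pt "0.05 0 0 0.05 0 0 0" --pt "0.05 0 0 0.01 0 0 0" --pt "0.05 0 0 0 0 0 0"

```text
time_s: 4.03
ee_pos: [0.4486, 0.3203, 0.1231]
tool_rot: [-3.124, -0.33, -0.0]
contact_force: [0.0, 0.1, 1.5]
gripper_width: 0.585
finger_force: 0.0
```

Run:
```python
from h import *
import h; h.CN[0]="wrist"
c=cams.read_camera("wrist"); save(c,"wristB"); rails(c,.07,.095,["rail_purpleheart"])
s=monitor.read_state(); print(s["time_s"],s["ee_pos"],s["gripper_width"])
```

```text
rail_purpleheart 0.73 [0.4481 0.3209] [0.031 0.188] yaw 12.2 z 0.0831 18367 [233.8, 61.8, 305.0, 388.0]
4.125 [0.44940182 0.32100493 0.12455242] 0.5913507018894957
```

View pics/wristB.png

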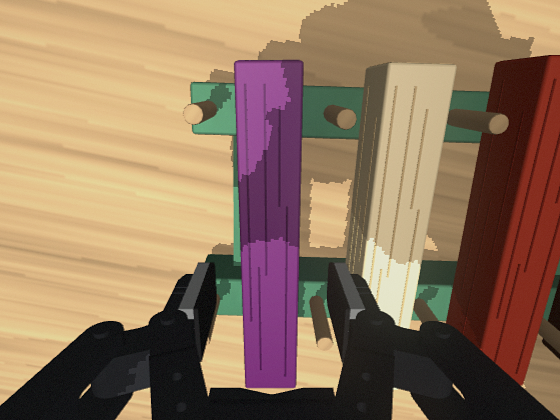

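The fingers straddle the purpleheart rail at (270,300) with clear gaps either side. I'll descend, grip and lift.

Call:
move_arm --pt "0.05 0 0 0.025 0 0 0" --pt "0.05 0 0 0.025 0 0 0" --pt "0.05 0 0 0.007 0 0 0" --pt "0.05 0 0 0 0 0 0" --pt "0.02 0 0 0 0 0 0" --pt "0.02 0 0 0 0 0 0" --pt "0.02 0 0 0 0 0 0" --pt "0.02 0 0 0 0 0 0"

```text
time_s: 5.12
ee_pos: [0.4492, 0.3209, 0.067]
tool_rot: [-3.123, -0.33, -0.003]
contact_force: [-1.1, -1.3, 6.1]
gripper_width: 0.364
finger_force: 60.9
```

Run:
```python
from h import *
s=monitor.read_state(); print(s["time_s"],s["ee_pos"],s["gripper_width"],s["finger_force"],s["contact_force"])
```

```text
5.125 [0.44917072 0.32085713 0.06697702] 0.3635485717637786 60.91568470001221 [-1.09305929 -1.25313263  6.1273799 ]
```

Call:
move_arm --pt "0.02 0 0 -0.02 0 0 0" --pt "0.02 0 0 -0.04 0 0 0" --pt "0.02 0 0 -0.04 0 0 0" --pt "0.02 0 0.04 -0.025 0 0 0" --pt "0.02 0 0.055 -0.025 0 0 0" --pt "0.02 0 0.055 -0.025 0 0 0" --pt "0.02 0 0.055 -0.025 0 0 0" --pt "0.02 0 0.055 -0.025 0 0 0" --pt "0.02 0 0.055 -0.025 0 0 0" --pt "0.02 0 0.055 0 0 0 0"

```text
time_s: 6.38
ee_pos: [0.5265, -0.0435, 0.3181]
tool_rot: [-3.124, -0.331, -0.007]
contact_force: [1.0, 1.0, -2.5]
gripper_width: 0.365
finger_force: 59.9
```

Call:
move_arm --pt "0.02 0 0.02 0 0 0 0.08" --pt "0.02 0 0 0 0 0 0.08" --pt "0.02 0 0 0 0 0 0" --pt "0.02 0 0 0 0 0 0"

```text
time_s: 6.88
ee_pos: [0.5297, -0.0608, 0.3155]
tool_rot: [-3.14, -0.084, -0.0]
contact_force: [0.0, 0.3, -1.2]
gripper_width: 0.36
finger_force: 60.0
```

Run:
```python
from h import *
import h; h.CN[0]="wrist"
c=cams.read_camera("wrist"); save(c,"wristC"); rails(c,.07,.095,NW[4:])
s=monitor.read_state(); print(s["time_s"],s["ee_pos"],s["gripper_width"],s["joints"]);print(R.from_rotvec(s["tool_rot"]).as_matrix().round(3))
P=cloud(c); d=cams.silhouettes("wrist","rail_purpleheart")[:1]
for e in d: print(e["confidence"],e["bbox"],np.median(P[e["mask"]],0))
```

```text
mate_walnut 0.65 [ 0.5422 -0.1151] [0.009 0.188] yaw 3.2 z 0.0832 1099 [317.0, 62.4, 334.3, 244.8]
mate_padauk 0.56 [ 0.5475 -0.2474] [0.032 0.187] yaw 3.0 z 0.0832 5681 [410.2, 64.8, 481.8, 245.3]
mate_maple 0.81 [ 0.5429 -0.1731] [0.031 0.188] yaw 0.1 z 0.0832 5328 [348.0, 65.6, 408.2, 249.3]
mate_purpleheart 0.64 [ 0.5475 -0.3169] [0.033 0.187] yaw 2.9 z 0.0832 6032 [465.8, 68.1, 555.5, 248.2]
7.125 [ 0.52980203 -0.06095286  0.31536132] 0.364582223895315 [-0.25976155  0.05815773  0.30704677  1.64749395 -0.01775928  1.4386609
 -1.46991346]
[[ 0.999  0.052  0.   ]
 [ 0.052 -0.999  0.   ]
 [ 0.    -0.    -1.   ]]
0.65 [219.4, 48.0, 326.2, 394.3] [ 0.57364751 -0.05880906  0.33145489]
```

View pics/wristC.png

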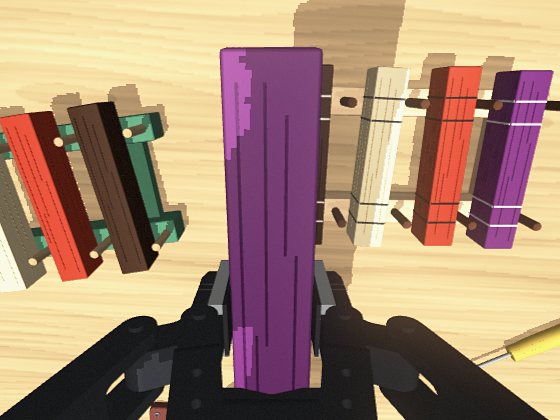

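The purpleheart rail is held square (270,220). To its right are the mates: maple (380,155), padauk (450,155) and purple (512,160). I'll go over the purple mate.

Call:
move_arm --pt "0.02 0.0011 0.0513 0 0 0 0" --pt "0.02 0.0011 0.0513 0 0 0 0" --pt "0.02 0.0011 0.0513 0 0 0 0" --pt "0.02 0.0011 0.0513 0 0 0 0" --pt "0.02 0.0011 0.0514 0 0 0 0" --pt "0.02 0 0 0.055 0 0 0" --pt "0.02 0 0 0.055 0 0 0" --pt "0.02 0 0 0.055 0 0 0" --pt "0.02 0 0 0 0 0 0" --pt "0.02 0 0 0 0 0 0"

```text
time_s: 8.43
ee_pos: [0.5494, -0.3178, 0.1527]
tool_rot: [3.139, 0.08, 0.003]
contact_force: [0.7, -0.5, -0.7]
gripper_width: 0.357
finger_force: 60.1
```

```bash
cat >> h.py <<'E'
def held(n,s=None):
    c=cams.read_camera("wrist"); s=monitor.read_state(); P=cloud(c)
    M=R.from_rotvec(s["tool_rot"]).as_matrix(); Q=(P-s["ee_pos"])@M
    zt=-0.0155
    m=(abs(Q[...,2]-zt)<.006)&(abs(Q[...,1])<.03)&(abs(Q[...,0])<.13)&(c["z_map"]>0)
    d=cams.silhouettes("wrist",n); 
    if d: m&=d[0]["mask"]
    q=Q[m]; f=q[(q[:,0]>0.03)&(q[:,0]<.085)]
    lo=np.percentile(f[:,1],2);hi=np.percentile(f[:,1],98)
    xs=np.arange(.035,.085,.005); mid=[(np.percentile(g,3)+np.percentile(g,97))/2 for x in xs for g in [f[abs(f[:,0]-x)<.0025][:,1]]]
    k=np.polyfit(xs,mid,1)
    print("held far end x",np.percentile(q[:,0],99.7).round(4),"y",lo.round(4),hi.round(4),"tilt deg",np.degrees(k[0]).round(2),"y0",k[1].round(4),"ztop tool",np.median(f[:,2]).round(4))
    print("t",s["time_s"],s["ee_pos"].round(4),"toolyaw",np.degrees(np.arctan2(M[1,0],M[0,0])).round(2),"F",s["contact_force"].round(1))
    return c
E
python3 - <<'E'
from h import *
c=held("rail_purpleheart"); save(c,"wristD")
E
```

```text
held far end x 0.0933 y -0.0151 0.0149 tilt deg 0.09 y0 -0.0002 ztop tool -0.0151
t 8.475 [ 0.5498 -0.3181  0.1533] toolyaw 2.92 F [ 0.4  0.3 -2. ]
```

View pics/wristD.png

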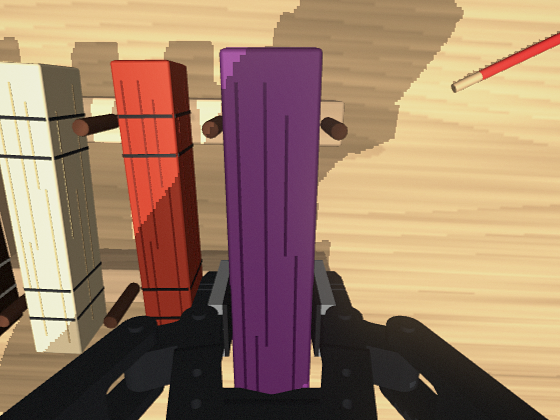

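It looks right over its place between the pins, and the held offset is about -1 mm along and 0 across. I'll correct by 1 mm and lower.

Call:
move_arm --pt "0.02 -0.001 -0.0011 0.01 0 0 0" --pt "0.02 0 0 0.015 0 0 0" --pt "0.02 0 0 0.01 0 0 0" --pt "0.02 0 0 0.004 0 0 0" --pt "0.02 0 0 0.002 0 0 0" --pt "0.02 0 0 0 0 0 0" --pt "0.02 0 0 0 0 0 0"

```text
time_s: 9.4
ee_pos: [0.5475, -0.3162, 0.1096]
tool_rot: [3.14, 0.08, 0.001]
contact_force: [0.1, 0.4, -1.4]
gripper_width: 0.364
finger_force: 60.2
```

```bash
cat > chk.py <<'E'
from h import *
import sys
held("rail_"+sys.argv[1])
E
python3 chk.py purpleheart
```

```text
held far end x 0.0939 y -0.0152 0.0152 tilt deg -0.08 y0 0.0001 ztop tool -0.0159
t 9.45 [ 0.5474 -0.3163  0.1096] toolyaw 2.9 F [ 0.1 -0.4 -1.2]
```

Call:
move_arm --pt "0.02 0 0 0.001 0 0 0" --pt "0.02 0 0 0 0 0 0"

```text
time_s: 9.75
ee_pos: [0.5475, -0.3163, 0.1091]
tool_rot: [3.141, 0.08, 0.001]
contact_force: [-2.9, 2.2, 4.9]
gripper_width: 0.363
finger_force: 61.1
```

Call:
move_arm --pt "0.02 0 0 0.001 0 0 0" --pt "0.02 0 0 0 0 0 0"

```text
time_s: 10.0
ee_pos: [0.5474, -0.3163, 0.109]
tool_rot: [-3.14, -0.079, -0.002]
contact_force: [-6.6, 3.9, 14.4]
gripper_width: 0.364
finger_force: 62.4
```

Call:
move_arm --pt "0.02 0 0 -0.001 0 0 0" --pt "0.034 0 0 0 0 0 0" --pt "0.037 0 0 0 0 0 0" --pt "0.05 0 0 0 0 0 0" --pt "0.05 0 0 0 0 0 0" --pt "0.05 0 0 -0.015 0 0 0" --pt "0.05 0 0 -0.04 0 0 0" --pt "0.05 0 0 -0.05 0 0 0" --pt "0.05 0 0 -0.05 0 0 0" --pt "0.05 0 0 0 0 0 0"

```text
time_s: 11.25
ee_pos: [0.5488, -0.3176, 0.2692]
tool_rot: [3.137, 0.079, 0.012]
contact_force: [0.7, -0.1, -1.0]
gripper_width: 0.584
finger_force: 0.0
```

```bash
cat > look.py <<'E'
from h import *
import h,sys
h.CN[0]="wrist"; c=cams.read_camera("wrist"); save(c,sys.argv[1]) 
print("tops"); rails(c,.11,.135,NW[:4]); print("mates"); rails(c,.068,.095,NW)
s=monitor.read_state(); M=R.from_rotvec(s["tool_rot"]).as_matrix()
print(s["time_s"],s["ee_pos"].round(4),np.degrees(np.arctan2(M[1,0],M[0,0])).round(2),s["gripper_width"],s["joints"].round(2))
E
python3 look.py wristE
```

```text
tops
rail_purpleheart 0.72 [ 0.5466 -0.3167] [0.03  0.188] yaw 3.1 z 0.1251 7948 [244.9, 74.6, 291.4, 298.5]
mates
rail_purpleheart 0.72 few 0 [244.9, 74.6, 291.4, 298.5]
mate_walnut 0.6 [ 0.5419 -0.1043] [0.034 0.188] yaw 2.9 z 0.0827 7816 [0.0, 70.3, 89.4, 273.6]
mate_padauk 0.97 [ 0.548  -0.2492] [0.032 0.187] yaw 3.3 z 0.083 6391 [171.5, 70.8, 222.2, 272.9]
mate_maple 0.67 [ 0.5433 -0.1751] [0.032 0.188] yaw -0.1 z 0.0828 7258 [87.1, 74.3, 150.7, 274.7]
11.9 [ 0.5472 -0.3161  0.2631] 2.91 0.5836279429191318 [ 0.06  0.31  0.5   1.5  -0.15  1.37 -0.95]
```

View pics/wristE.png

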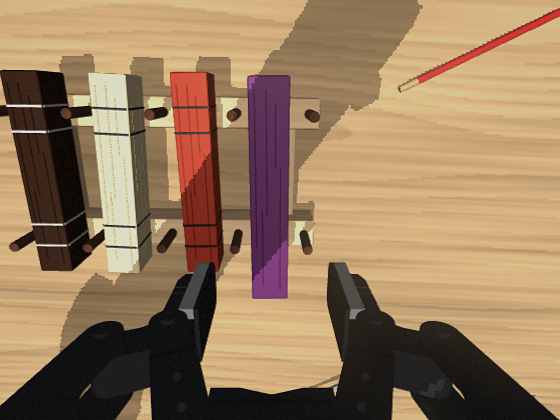

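Purpleheart is down at (268,190), within about 1 mm of the earlier mate estimate. I'll compare the side faces of rail and mate in the scene camera.

```bash
cat > faces.py <<'E'
from h import *
import sys
# compare side / end faces of stacked rail and mate, scene camera: x y yawdeg
c=cams.read_camera("scene"); P=cloud(c); x,y,a=map(float,sys.argv[1:4]); a=np.radians(a)
ok=(c["z_map"]>0)&(c["z_map"]<3)
Q=P-[x,y,0]; u=Q[...,0]*np.cos(a)+Q[...,1]*np.sin(a); v=-Q[...,0]*np.sin(a)+Q[...,1]*np.cos(a); z=P[...,2]
for lo,hi in((.048,.078),(.088,.119)):
    m=ok&(z>lo)&(z<hi)&(v<-.008)&(v>-.024)
    for s in(-.05,0,.05):
        k=m&(abs(u-s)<.025); print(lo,"side at u",s,np.median(v[k]).round(4) if k.sum()>5 else None,k.sum(),end=" | ")
    k=ok&(z>lo)&(z<hi)&(abs(v)<.014)&(u>.08)&(u<.11); print("end",np.median(u[k]).round(4) if k.sum()>3 else None,k.sum())
if len(sys.argv)>4: save(c,sys.argv[4])
E
python3 faces.py 0.5472 -0.3167 3
```

```text
0.048 side at u -0.05 -0.0167 103 | 0.048 side at u 0 -0.0166 112 | 0.048 side at u 0.05 -0.0167 124 | end 0.0951 86
0.088 side at u -0.05 -0.0154 120 | 0.088 side at u 0 -0.0154 135 | 0.088 side at u 0.05 -0.0153 138 | end 0.0939 109
```

The rail sits 1.3 mm across and 1.2 mm short of its mate, with matching yaw, which is good. The scene frame also agrees with the robot frame. Next is padauk.

Call:
move_arm --pt "0.05 -0.0047 -0.0556 0 0 0 0" --pt "0.05 -0.0047 -0.0556 0 0 0 0" --pt "0.05 -0.0047 -0.0556 0 0 0 0" --pt "0.05 -0.0047 -0.0556 0 0 0 0" --pt "0.05 -0.0047 -0.0556 0 0 0 0" --pt "0.05 -0.0047 -0.0556 0 0 0 0" --pt "0.05 -0.0047 -0.0556 0 0 0 0" --pt "0.05 -0.0047 -0.0556 0 0 0 0" --pt "0.05 -0.0047 -0.0556 0 0 0 0" --pt "0.05 0 0 0.02 0 0 -0.159"

```text
time_s: 13.2
ee_pos: [0.479, 0.1869, 0.2442]
tool_rot: [-3.121, -0.343, -0.004]
contact_force: [0.5, -0.9, -1.0]
gripper_width: 0.584
finger_force: 0.0
```

Call:
move_arm --pt "0.05 0 0 0.05 0 0 0" --pt "0.05 0 0 0.05 0 0 0" --pt "0.05 0 0 0 0 0 0" --pt "0.05 0 0 0 0 0 0" --pt "0.05 0 0 0 0 0 0"

```text
time_s: 13.82
ee_pos: [0.481, 0.182, 0.1457]
tool_rot: [-3.123, -0.328, -0.005]
contact_force: [-0.2, 0.4, -0.6]
gripper_width: 0.585
finger_force: 0.0
```

```bash
cat > pick.py <<'E'
from h import *
import h,sys
h.CN[0]="wrist"; c=cams.read_camera("wrist"); rails(c,.07,.095,["rail_"+sys.argv[1]])
s=monitor.read_state(); M=R.from_rotvec(s["tool_rot"]).as_matrix()
print(s["time_s"],s["ee_pos"].round(4),np.degrees(np.arctan2(M[1,0],M[0,0])).round(2),s["gripper_width"])
E
python3 pick.py padauk
```

```text
rail_padauk 0.68 [0.4799 0.1824] [0.031 0.188] yaw 11.8 z 0.0831 14664 [240.2, 66.3, 299.3, 361.3]
13.925 [0.4806 0.1819 0.1451] 12.01 0.5870432397536699
```

Call:
move_arm --pt "0.05 0 0 0.04 0 0 0" --pt "0.05 0 0 0.03 0 0 0" --pt "0.05 0 0 0.0085 0 0 0" --pt "0.05 0 0 0 0 0 0" --pt "0.02 0 0 0 0 0 0" --pt "0.02 0 0 0 0 0 0" --pt "0.02 0 0 0 0 0 0" --pt "0.02 0 0 0 0 0 0"

```text
time_s: 14.92
ee_pos: [0.4807, 0.182, 0.0665]
tool_rot: [-3.123, -0.329, -0.004]
contact_force: [-0.4, 0.1, 7.4]
gripper_width: 0.368
finger_force: 60.8
```

Call:
move_arm --pt "0.02 0 0 -0.02 0 0 0" --pt "0.02 0 0 -0.05 0 0 0" --pt "0.02 -0.0029 0.0544 -0.02 0 0 0" --pt "0.02 -0.0029 0.0544 -0.02 0 0 0" --pt "0.02 -0.0029 0.0544 -0.01 0 0 0" --pt "0.02 -0.0029 0.0544 0 0 0 0" --pt "0.02 -0.0029 0.0544 0 0 0 0" --pt "0.02 -0.0029 0.0544 0 0 0 0" --pt "0.02 -0.0029 0.0544 0 0 0 0" --pt "0.02 -0.0029 0.0544 0 0 0 0"

```text
time_s: 16.18
ee_pos: [0.5478, -0.2505, 0.1854]
tool_rot: [-3.124, -0.33, -0.001]
contact_force: [-0.5, 0.3, -1.6]
gripper_width: 0.365
finger_force: 60.0
```

Call:
move_arm --pt "0.02 0 0 0 0 0 0.155" --pt "0.02 0 0 0.02 0 0 0" --pt "0.02 0 0 0.02 0 0 0" --pt "0.02 0 0 0 0 0 0" --pt "0.02 0 0 0 0 0 0" --pt "0.02 0 0 0 0 0 0"

```text
time_s: 16.92
ee_pos: [0.5481, -0.2492, 0.1459]
tool_rot: [3.14, 0.086, 0.002]
contact_force: [-0.7, 0.0, -1.6]
gripper_width: 0.361
finger_force: 60.2
```

```bash
python3 chk.py padauk
```

```text
held far end x 0.0941 y -0.0149 0.0154 tilt deg 0.29 y0 -0.0 ztop tool -0.0165
t 16.975 [ 0.548  -0.2492  0.1458] toolyaw 3.14 F [-0.1 -0.2 -2.4]
```

Call:
move_arm --pt "0.02 0.0008 -0.0004 0.015 0 0 0" --pt "0.02 0 0 0.013 0 0 0" --pt "0.02 0 0 0.006 0 0 0" --pt "0.02 0 0 0.002 0 0 0" --pt "0.02 0 0 0 0 0 0" --pt "0.02 0 0 0.001 0 0 0" --pt "0.02 0 0 0 0 0 0"

```text
time_s: 17.9
ee_pos: [0.5486, -0.2488, 0.1086]
tool_rot: [3.14, 0.086, 0.001]
contact_force: [-3.4, 0.6, 4.5]
gripper_width: 0.36
finger_force: 61.0
```

Call:
move_arm --pt "0.02 0 0 0.001 0 0 0" --pt "0.02 0 0 0 0 0 0"

```text
time_s: 18.15
ee_pos: [0.5486, -0.2488, 0.1085]
tool_rot: [-3.14, -0.086, -0.002]
contact_force: [-6.1, 3.9, 14.5]
gripper_width: 0.371
finger_force: 62.4
```

Call:
move_arm --pt "0.02 0 0 -0.001 0 0 0" --pt "0.034 0 0 0 0 0 0" --pt "0.037 0 0 0 0 0 0" --pt "0.05 0 0 0 0 0 0" --pt "0.05 0 0 0 0 0 0" --pt "0.05 0 0 -0.015 0 0 0" --pt "0.05 0 0 -0.04 0 0 0" --pt "0.05 0 0 -0.05 0 0 0" --pt "0.05 0 0 -0.045 0 0 0"

```text
time_s: 19.27
ee_pos: [0.5483, -0.2488, 0.2609]
tool_rot: [3.14, 0.085, 0.002]
contact_force: [1.7, 0.2, -0.3]
gripper_width: 0.583
finger_force: 0.0
```

Call:
move_arm --pt "0.05 -0.0065 -0.0563 0 0 0 0" --pt "0.05 -0.0065 -0.0563 0 0 0 0" --pt "0.05 -0.0065 -0.0563 0 0 0 0" --pt "0.05 -0.0065 -0.0563 0 0 0 0" --pt "0.05 -0.0065 -0.0563 0 0 0 0" --pt "0.05 -0.0065 -0.0563 0 0 0 0" --pt "0.05 -0.0065 -0.0563 0 0 0 0" --pt "0.05 -0.0065 -0.0563 0 0 0 0" --pt "0.05 -0.0065 -0.0563 0 0 0 0" --pt "0.05 0 0 0.02 0 0 -0.129"

```text
time_s: 20.52
ee_pos: [0.4612, 0.2596, 0.2398]
tool_rot: [-3.124, -0.302, -0.005]
contact_force: [0.2, -1.0, 0.2]
gripper_width: 0.584
finger_force: 0.0
```

Call:
move_arm --pt "0.05 0 0 0.05 0 0 0" --pt "0.05 0 0 0.045 0 0 0" --pt "0.05 0 0 0 0 0 0" --pt "0.05 0 0 0 0 0 0" --pt "0.05 0 0 0 0 0 0"

```text
time_s: 21.15
ee_pos: [0.4634, 0.2549, 0.1453]
tool_rot: [-3.127, -0.288, -0.005]
contact_force: [0.6, -0.0, -0.9]
gripper_width: 0.588
finger_force: 0.0
```

```bash
python3 pick.py maple; python3 faces.py 0.548 -0.2485 3.15 sceneF; python3 -c "
from h import *
c=cams.read_camera('scene'); rails(c,.07,.095,NW[4:]); rails(c,.11,.135,NW)"
```

```text
rail_maple 0.65 [0.461  0.2547] [0.031 0.188] yaw 10.4 z 0.0831 14617 [238.7, 67.0, 298.9, 365.9]
21.25 [0.463  0.2546 0.1445] 10.52 0.5873744038110639
0.048 side at u -0.05 -0.0154 120 | 0.048 side at u 0 -0.0152 129 | 0.048 side at u 0.05 -0.0152 140 | end 0.0943 77
0.088 side at u -0.05 -0.0159 140 | 0.088 side at u 0 -0.0161 155 | 0.088 side at u 0.05 -0.0162 159 | end 0.0946 92
mate_walnut 0.87 [ 0.5435 -0.1047] [0.031 0.187] yaw 1.7 z 0.0836 1030 [179.5, 193.8, 263.7, 248.9]
mate_maple 0.62 [ 0.5451 -0.1756] [0.03  0.187] yaw -0.0 z 0.0837 1129 [160.9, 212.9, 242.8, 273.9]
mate_maple 0.44 few 10 [304.6, 185.8, 394.9, 270.2]
mate_purpleheart 0.98 [ 0.5541 -0.3328] [0.023 0.183] yaw 10.5 z 0.0816 97 [110.4, 276.5, 205.0, 329.1]
rail_walnut 0.73 few 0 [220.2, 132.1, 295.4, 168.1]
rail_walnut 0.35 few 0 [307.0, 185.5, 396.2, 270.2]
rail_padauk 0.78 [ 0.5502 -0.2507] [0.031 0.186] yaw 3.1 z 0.1256 1458 [129.8, 231.3, 223.3, 288.3]
rail_maple 0.65 few 0 [240.6, 96.7, 311.1, 134.0]
rail_maple 0.35 few 0 [306.0, 186.6, 396.1, 267.1]
rail_purpleheart 0.76 [ 0.5484 -0.318 ] [0.03  0.187] yaw 3.2 z 0.1257 1579 [100.8, 251.2, 199.7, 326.0]
mate_walnut 0.87 few 0 [179.5, 193.8, 263.7, 248.9]
mate_maple 0.62 few 0 [160.9, 212.9, 242.8, 273.9]
mate_maple 0.44 few 0 [304.6, 185.8, 394.9, 270.2]
mate_purpleheart 0.98 few 0 [110.4, 276.5, 205.0, 329.1]
```

View pics/sceneF.png

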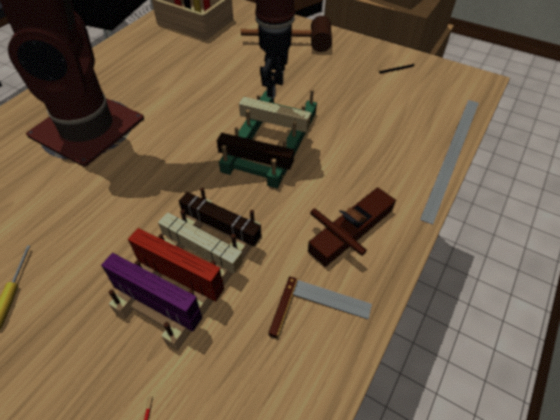

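Purpleheart (150,290) and padauk (175,262) stand stacked, and padauk is within 0.8 mm. I'll pick maple and measure the remaining mates' faces.

Call:
move_arm --pt "0.05 -0.0015 0 0.04 0 0 0" --pt "0.05 0 0 0.03 0 0 0" --pt "0.05 0 0 0.008 0 0 0" --pt "0.05 0 0 0 0 0 0" --pt "0.02 0 0 0 0 0 0" --pt "0.02 0 0 0 0 0 0" --pt "0.02 0 0 0 0 0 0" --pt "0.02 0 0 0 0 0 0"

```text
time_s: 22.95
ee_pos: [0.4617, 0.2545, 0.0664]
tool_rot: [-3.127, -0.288, -0.004]
contact_force: [-0.8, -0.0, 6.4]
gripper_width: 0.364
finger_force: 60.8
```

```bash
python3 faces.py 0.544 -0.1742 0;python3 faces.py 0.542 -0.103 2.5
```

```text
0.048 side at u -0.05 -0.015 124 | 0.048 side at u 0 -0.0151 138 | 0.048 side at u 0.05 -0.0152 138 | end 0.0935 79
0.088 side at u -0.05 None 0 | 0.088 side at u 0 None 0 | 0.088 side at u 0.05 None 0 | end None 1
0.048 side at u -0.05 -0.0149 140 | 0.048 side at u 0 -0.0152 152 | 0.048 side at u 0.05 -0.0155 146 | end 0.0945 64
0.088 side at u -0.05 None 0 | 0.088 side at u 0 None 0 | 0.088 side at u 0.05 None 0 | end None 0
```

Call:
move_arm --pt "0.02 0 0 -0.02 0 0 0" --pt "0.02 0 0 -0.05 0 0 0" --pt "0.02 0.0003 0.0545 -0.02 0 0 0" --pt "0.02 0.0003 0.0545 -0.02 0 0 0" --pt "0.02 0.0003 0.0545 -0.01 0 0 0" --pt "0.02 0.0003 0.0545 0 0 0 0" --pt "0.02 0.0003 0.0545 0 0 0 0" --pt "0.02 0.0003 0.0545 0 0 0 0" --pt "0.02 0.0003 0.0545 0 0 0 0" --pt "0.02 0.0003 0.0545 0 0 0 0"

```text
time_s: 24.3
ee_pos: [0.5428, -0.1759, 0.1852]
tool_rot: [-3.128, -0.289, -0.001]
contact_force: [0.6, 1.0, -3.0]
gripper_width: 0.365
finger_force: 60.1
```

Call:
move_arm --pt "0.02 0 0 0 0 0 0.0925" --pt "0.02 0 0 0 0 0 0.0925" --pt "0.02 0 0 0.02 0 0 0" --pt "0.02 0 0 0.02 0 0 0" --pt "0.02 0 0 0 0 0 0" --pt "0.02 0 0 0 0 0 0" --pt "0.02 0 0 0 0 0 0"

```text
time_s: 25.18
ee_pos: [0.5433, -0.1745, 0.1459]
tool_rot: [3.141, -0.002, 0.002]
contact_force: [-0.2, 0.6, -2.1]
gripper_width: 0.364
finger_force: 60.2
```

```bash
python3 chk.py maple
```

```text
held far end x 0.0943 y -0.0149 0.0154 tilt deg -0.06 y0 0.0003 ztop tool -0.0167
t 25.225 [ 0.5432 -0.1745  0.1457] toolyaw -0.07 F [ 0.3  0.4 -2.3]
```

Call:
move_arm --pt "0.02 0.0003 -0.001 0.015 0 0 0" --pt "0.02 0 0 0.013 0 0 0" --pt "0.02 0 0 0.006 0 0 0" --pt "0.02 0 0 0.002 0 0 0" --pt "0.02 0 0 0 0 0 0" --pt "0.02 0 0 0.001 0 0 0" --pt "0.02 0 0 0 0 0 0"

```text
time_s: 26.15
ee_pos: [0.5434, -0.1735, 0.1084]
tool_rot: [3.142, -0.002, 0.001]
contact_force: [-1.8, 0.2, 3.5]
gripper_width: 0.362
finger_force: 60.7
```

Call:
move_arm --pt "0.02 0 0 0.001 0 0 0" --pt "0.02 0 0 0 0 0 0"

```text
time_s: 26.4
ee_pos: [0.5434, -0.1735, 0.1084]
tool_rot: [-3.141, 0.002, -0.002]
contact_force: [-7.1, 1.1, 13.9]
gripper_width: 0.362
finger_force: 62.4
```

Call:
move_arm --pt "0.02 0 0 -0.001 0 0 0" --pt "0.034 0 0 0 0 0 0" --pt "0.037 0 0 0 0 0 0" --pt "0.05 0 0 0 0 0 0" --pt "0.05 0 0 0 0 0 0" --pt "0.05 0 0 -0.015 0 0 0" --pt "0.05 0 0 -0.04 0 0 0" --pt "0.05 0 0 -0.05 0 0 0" --pt "0.05 0 0 -0.045 0 0 0"

```text
time_s: 27.52
ee_pos: [0.543, -0.1736, 0.2608]
tool_rot: [3.141, -0.003, 0.002]
contact_force: [1.3, -0.3, -0.2]
gripper_width: 0.583
finger_force: 0.0
```

Call:
move_arm --pt "0.05 -0.0083 -0.0476 0 0 0 0" --pt "0.05 -0.0083 -0.0476 0 0 0 0" --pt "0.05 -0.0083 -0.0476 0 0 0 0" --pt "0.05 -0.0083 -0.0476 0 0 0 0" --pt "0.05 -0.0083 -0.0476 0 0 0 0" --pt "0.05 -0.0083 -0.0476 0 0 0 0" --pt "0.05 0 0 0 0 0 -0.109" --pt "0.05 0 0 0 0 0 -0.109" --pt "0.05 0 0 0.055 0 0 0" --pt "0.05 0 0 0.055 0 0 0"

```text
time_s: 28.78
ee_pos: [0.4944, 0.1125, 0.1482]
tool_rot: [-3.122, -0.34, -0.005]
contact_force: [0.5, 0.5, -0.2]
gripper_width: 0.584
finger_force: 0.0
```

Call:
move_arm --pt "0.05 0 0 0 0 0 0" --pt "0.05 0 0 0 0 0 0" --pt "0.05 0 0 0 0 0 0"

```text
time_s: 29.15
ee_pos: [0.4952, 0.1128, 0.1505]
tool_rot: [-3.122, -0.34, -0.006]
contact_force: [-0.4, 0.2, -0.3]
gripper_width: 0.586
finger_force: 0.0
```

```bash
python3 pick.py walnut; python3 faces.py 0.544 -0.1742 0;python3 faces.py 0.542 -0.103 2.5
```

```text
rail_walnut 0.63 [0.4934 0.1116] [0.031 0.189] yaw 12.5 z 0.0831 14204 [239.7, 67.1, 302.8, 359.9]
29.25 [0.4946 0.1126 0.1497] 12.42 0.5839872633987868
0.048 side at u -0.05 -0.015 122 | 0.048 side at u 0 -0.0152 131 | 0.048 side at u 0.05 -0.0151 142 | end 0.0937 75
0.088 side at u -0.05 -0.0148 142 | 0.088 side at u 0 -0.015 157 | 0.088 side at u 0.05 -0.0151 166 | end 0.0935 89
0.048 side at u -0.05 -0.0149 105 | 0.048 side at u 0 -0.0152 127 | 0.048 side at u 0.05 -0.0156 153 | end 0.0944 65
0.088 side at u -0.05 None 0 | 0.088 side at u 0 None 0 | 0.088 side at u 0.05 None 0 | end None 0
```

Maple is within 0.2 mm. Now walnut.

Call:
move_arm --pt "0.05 -0.0007 0.0007 0.04 0 0 0" --pt "0.05 0 0 0.034 0 0 0" --pt "0.05 0 0 0.009 0 0 0" --pt "0.05 0 0 0 0 0 0" --pt "0.02 0 0 0 0 0 0" --pt "0.02 0 0 0 0 0 0" --pt "0.02 0 0 0 0 0 0" --pt "0.02 0 0 0 0 0 0"

```text
time_s: 30.35
ee_pos: [0.4942, 0.1118, 0.0664]
tool_rot: [-3.122, -0.34, -0.004]
contact_force: [-0.4, -1.2, 7.3]
gripper_width: 0.366
finger_force: 60.7
```

Call:
move_arm --pt "0.02 0 0 -0.02 0 0 0" --pt "0.02 0 0 -0.05 0 0 0" --pt "0.02 0 0 -0.05 0 0 0" --pt "0.02 0.0002 0.0439 0 0 0 0" --pt "0.02 0.0002 0.0439 0 0 0 0" --pt "0.02 0.0002 0.0439 0 0 0 0" --pt "0.02 0.0002 0.0439 0 0 0 0" --pt "0.02 0.0002 0.044 0 0 0 0" --pt "0.02 0 0 0 0 0 0.0895" --pt "0.02 0 0 0 0 0 0.0895"

```text
time_s: 31.6
ee_pos: [0.5412, -0.1035, 0.1852]
tool_rot: [-3.141, -0.052, -0.0]
contact_force: [0.4, 0.5, -1.7]
gripper_width: 0.364
finger_force: 59.9
```

Call:
move_arm --pt "0.02 0 0 0.02 0 0 0" --pt "0.02 0 0 0.02 0 0 0" --pt "0.02 0 0 0 0 0 0" --pt "0.02 0 0 0 0 0 0" --pt "0.02 0 0 0 0 0 0"

```text
time_s: 32.22
ee_pos: [0.5418, -0.1028, 0.1459]
tool_rot: [3.141, 0.059, 0.002]
contact_force: [0.1, 0.7, -1.6]
gripper_width: 0.365
finger_force: 59.9
```

```bash
python3 chk.py walnut
```

```text
held far end x 0.0941 y -0.015 0.0153 tilt deg 0.05 y0 0.0001 ztop tool -0.0166
t 32.275 [ 0.5417 -0.1028  0.1457] toolyaw 2.16 F [-0.1 -0.3 -2. ]
```

Call:
move_arm --pt "0.02 0.0008 -0.0004 0.015 0 0 0" --pt "0.02 0 0 0.013 0 0 0" --pt "0.02 0 0 0.006 0 0 0" --pt "0.02 0 0 0.002 0 0 0" --pt "0.02 0 0 0 0 0 0" --pt "0.02 0 0 0.001 0 0 0" --pt "0.02 0 0 0 0 0 0"

```text
time_s: 33.2
ee_pos: [0.5424, -0.1024, 0.1085]
tool_rot: [-3.141, -0.059, -0.001]
contact_force: [-2.8, 0.0, 5.1]
gripper_width: 0.364
finger_force: 60.7
```

Call:
move_arm --pt "0.02 0 0 0.001 0 0 0" --pt "0.02 0 0 0 0 0 0"

```text
time_s: 33.45
ee_pos: [0.5424, -0.1024, 0.1085]
tool_rot: [-3.141, -0.059, -0.002]
contact_force: [-7.8, 0.6, 16.0]
gripper_width: 0.364
finger_force: 62.3
```

Call:
move_arm --pt "0.02 0 0 -0.001 0 0 0" --pt "0.034 0 0 0 0 0 0" --pt "0.037 0 0 0 0 0 0" --pt "0.05 0 0 0 0 0 0" --pt "0.05 0 0 0 0 0 0" --pt "0.05 0 0 -0.015 0 0 0" --pt "0.05 0 0 -0.04 0 0 0" --pt "0.05 0 0 -0.05 0 0 0" --pt "0.05 0 0 -0.05 0 0 0" --pt "0.05 0 0 0 0 0 0"

```text
time_s: 34.7
ee_pos: [0.5441, -0.1029, 0.2682]
tool_rot: [3.141, 0.059, 0.013]
contact_force: [0.5, -0.1, 0.5]
gripper_width: 0.585
finger_force: 0.0
```

Call:
move_arm --pt "0.05 0 -0.05 0 0 0 0" --pt "0.05 0 -0.05 0 0 0 0" --pt "0.05 0 -0.05 0 0 0 0" --pt "0.05 0 -0.05 0 0 0 0" --pt "0.05 0 0 0 0 0 0" --pt "0.05 0 0 0 0 0 0"

```text
time_s: 35.45
ee_pos: [0.5344, 0.0968, 0.2628]
tool_rot: [3.14, 0.059, -0.0]
contact_force: [0.6, -0.4, 0.5]
gripper_width: 0.583
finger_force: 0.0
```

```bash
python3 faces.py 0.542 -0.103 2.5; python3 faces.py 0.544 -0.1742 0;python3 faces.py 0.548 -0.2485 3.15;python3 faces.py 0.5472 -0.3167 3 sceneG
```

```text
0.048 side at u -0.05 -0.015 107 | 0.048 side at u 0 -0.0151 133 | 0.048 side at u 0.05 -0.0154 152 | end 0.0946 63
0.088 side at u -0.05 -0.0148 165 | 0.088 side at u 0 -0.0149 176 | 0.088 side at u 0.05 -0.0154 182 | end 0.0946 69
0.048 side at u -0.05 -0.015 124 | 0.048 side at u 0 -0.015 141 | 0.048 side at u 0.05 -0.0151 140 | end 0.0937 77
0.088 side at u -0.05 -0.0148 146 | 0.088 side at u 0 -0.0151 157 | 0.088 side at u 0.05 -0.015 168 | end 0.0936 85
0.048 side at u -0.05 -0.0155 124 | 0.048 side at u 0 -0.0154 136 | 0.048 side at u 0.05 -0.0152 138 | end 0.0943 84
0.088 side at u -0.05 -0.0159 146 | 0.088 side at u 0 -0.016 146 | 0.088 side at u 0.05 -0.0162 157 | end 0.0945 94
0.048 side at u -0.05 -0.0167 100 | 0.048 side at u 0 -0.0166 106 | 0.048 side at u 0.05 -0.0167 119 | end 0.0951 89
0.088 side at u -0.05 -0.0154 123 | 0.088 side at u 0 -0.0153 127 | 0.088 side at u 0.05 -0.0153 142 | end 0.094 110
```

View pics/sceneG.png

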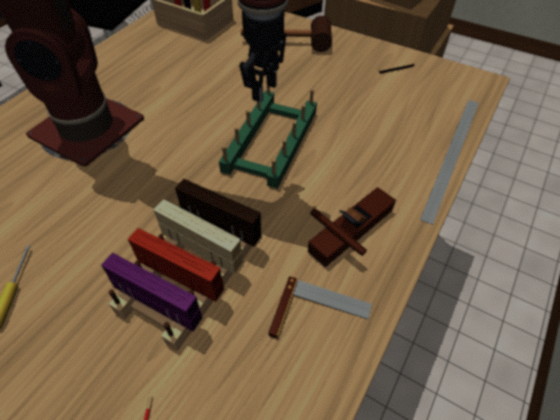

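All four are stacked on rails of their own wood (purple 150,290; padauk 175,262; maple 198,235; walnut 218,210), and the bystanders haven't moved. Every offset is 1.3 mm or less, so I'm handing in.

```bash
python3 -c "
from h import *
print(job.finish_job())"
```

```text
the job is handed in; nothing more can be done
None
```

The job is handed in: all four rails sit on the marked rails of their own wood, with ends and edges within about 1.3 mm (purpleheart is the furthest out), at about 35 s of the 125 s allowed.

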